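# Load the engraver and close its guard

## Task

Get the desktop engraver ready to mark the pale oak sample. Swing the half-open amber guard back gently until it rests on its rear stop, lay the oak sample flat on the bed and bring it snug into the fence corner (one long side touching the rear fence, one end touching the left fence, without forcing it), then lower the guard by its handle without letting it drop, until it is fully shut. Leave the dark walnut sample and everything else on the desk where it is.

Things in the scene. Friction and masses are not known exactly. Their poses are not given: they have to be found in the camera images.
- engraver: desktop engraver, fixed: white open tub 200 x 280 mm (x, y), rim 83 mm above the desk, walls 9 mm thick (inside faces x = +-91, y = +-131 mm). Origin at the centre of its underside on the desk; x from its front (handle side) to its rear, y to its left seen from the robot. The dark flat bed inside is 45 mm above the desk; a gantry up to 38 mm above the bed is parked at the rear (x > 50 mm)
- fence: L-shaped fence fixed on the bed: two aluminium rules 10 mm wide, 8 mm high. Origin at the inner corner, at bed height (engraver x = +35, y = +70 mm); axes as the engraver's. The rear fence runs along y (its inner face from y = -165 to +10 mm), the left fence along x (from x = -125 to 0). The sample fits in the quarter towards -x, -y: seated, its centre is at x = -24, y = -55 mm, long side along y
- guard_hinge (a point): middle of the guard's hinge line, 85 mm behind the engraver's centre and 89 mm above the desk; the line runs along the engraver's y axis. The hinge has 0.26 N m of friction and no spring or latch: it holds the guard by itself above 1.12 rad; at some angle between 1.1 and 0.8 rad the guard's weight overcomes it, and the guard falls shut if it is not held
- handle (a point): middle of the guard's handle: a round aluminium bar 12 mm thick, straight for 100 mm along the engraver's y axis, in the plane of the guard, 225 mm from the hinge line; 34 mm of clear space lies between the bar and the guard's front edge (and, when shut, the housing's front)
- guard (a joint): angle of the amber guard (flat pane 185 x 276 x 6 mm in a black frame, 0.36 to 0.54 kg with handle): 0 = shut, lying flat over the tub on its stop; it grows as the front edge swings up and back; 1.66 rad = on the rear stop, just past upright. It starts half open, at 1.14 to 1.34 rad
- oak_sample: the pale oak sample block to be engraved, 48 x 110 x 12 mm (x, y, z), 70 g, loose, lying on the desk to the right of the engraver; origin at the centre of its underside, long side along its y axis, a small drilled hole in one corner (either way round is fine)
- walnut_sample: a dark reddish-brown walnut sample block of the same size, lying beside the oak one; stays where it is
- tile_salmon: salmon glazed tile 98 x 98 x 9 mm at the right of the desk, loose; leave alone
- paint_pot: sample pot of ochre paint, 53 mm across, 61 mm tall, standing at the front right, loose; leave alone
- tape_measure: yellow pocket tape measure 33 x 80 x 61 mm, near the front edge, to the right of the engraver's handle, loose; leave alone
- mug: red and white china mug, 82 mm across, 92 mm tall, on a coaster behind the engraver, loose; leave alone
- mouse: black computer mouse 112 x 57 x 41 mm, to the left of the engraver, loose; leave alone
- scissors: scissors with red handles, 199 mm long, near the front edge on the left, loose; leave alone
- glue_stick: red and yellow glue stick, 27 mm across, 92 mm tall, standing behind the engraver on the left, loose; leave alone

How it is judged:
By the outcome, as a careful person would: the job done as asked, in the order asked, and still so for the second after the job is handed in, with the robot touching nothing.
It also fails if it takes over 72 s, if anything falls off the work surface, if the arm or the gripper's body presses on something with over 40 N, if the wrist force passes 120 N, or if a joint passes its speed limit or range.

## Robot

A 6-joint arm with a two-finger parallel gripper is mounted at the origin on a cart in front of the work surface, level with it; the furniture and walls round the work are solid. World frame = base frame: x ahead of the robot, y to its left, z up, the work surface at z = 0. Lengths are in m, angles in rad, forces in N, time in s.
With the tool pointing down it reaches from about 0.3 to 1 m from the base axis. Payload 5.1 kg.
Tool frame: the origin (TCP) lies between the finger pads; the fingertips stand 11 mm ahead of it and the grasp point (between the pads) lies 8 mm behind it; z points along the fingers, y is the line along which they close (so a half turn about z gives the same grasp; the last joint's range is limited). The gripper opens to 95 mm and grips with 3 to 60 N. Pads are 20 mm wide; open, the fingers measure 119 mm over their backs; the gripper's body (75 mm by 180 mm) begins 59 mm behind the grasp point.
Start: joints at [-1.302, 0.124, 1.65, -0, 1.367, -0.083], TCP at [0.224, -0.61, 0.226] pointing down, gripper open.
Joint ranges: [-2.61, 2.61], [-1.02, 2.33], [0.03, 2.71], [-1.35, 4.49], [0.32, 2.68], [-2.91, 2.91]. Speed limits (rad/s): [2.57, 2.57, 3.14, 3.14, 3.14, 3.14].

## Interface

Orientations are given as a 3x3 rotation matrix whose columns are the frame's x, y, z axes.
In Python, from workcell import state, read_camera, close_job gives the robot as it stands.
- The arm moves only by the shell command python3 -m inch 'ROWS' [FORCE]. ROWS is JSON, a list of rows, each a list of 7 numbers: the shift along the tool's x, y, z in cm, then the turn, a rotation vector about the tool's x, y, z in rad, then the closure, from 0 (fully open) to 1 (shut). A call has 1 to 5 rows; each row shifts and turns the commanded pose from where the row before left it, along the tool's axes as they then stand; what a row does not reach is not made up. A row lasts 1/10 s, in which the tool goes at most 50 mm and 8.59 degrees, less where a joint would pass 70% of its speed; a pose out of reach is approached as far as the arm can. A call with a gripper value outside its range is refused whole. The fingers move at their own pace and stop on an object; FORCE is the grip in N (left out, the last holds). Time passes only in rows, so rows that do not move let the fingers close. It gives the time, the measured TCP pose, the force, the opening and the grip force at its end, in the units of the state.
- state(): the state, without advancing time (a new reading comes with each control period).
- read_camera(name): name is "side" or "top"; returns a dict with "color" (400x640x3 uint8, red, green, blue), "z_map" (400x640 float32, m along the optical axis (not along the pixel's ray), 0 where there is no reading), "camera_matrix" (3x3 intrinsics, pixels), "R" (3x3) and "t" (3): a world point X has camera coordinates R X + t. Camera axes: x right, y down, z forward; pixel columns grow to the right and rows downward; lengths in m; the calibration is good to about 2 mm. A picture is of the moment at which its call begins.
- close_job(): hands the job in; it is judged then, once.
The state is a dict: "time_s": time; "q": joint angles; "joint_velocities": joint speeds; "tau": joint torques, N m; "tool_pos": TCP position; "tool_rot": TCP orientation; "contact_force": force on the tool from outside, world axes, zero at the start; "torque": the same for the moment, N m; "grip_width": finger opening in m; "grip_force": force on a finger pad.
Only numpy, scipy, OpenCV 4.12 (cv2) and the standard library are available. Lean on these libraries where they do the work, as an engineer would, in place of code of your own. Each camera call takes 0.05 s, during which the arm holds its last target. There are 200 camera calls.

## Working session

There is one attempt and no reset: what is moved stays moved. The work goes in short steps, Python scripts to look and compute and a shell command to move; the robot and the scene stay as the last step left them, time stands still between calls to the robot, and variables do not carry over. Pictures are saved under pics/ and viewed, at most 10 in all, crops included, and the job is handed in when it is done.

```bash
mkdir -p pics; ls
python3 - <<'E'
from workcell import state, read_camera
import cv2,numpy as np,pickle
d={}
for n in("side","top"):
    c=read_camera(n);d[n]=c
    cv2.imwrite(f"pics/{n}0.png",c["color"][:,:,::-1])
    print(n,c["camera_matrix"].tolist(),(-c["R"].T@c["t"]).round(3),c["R"].round(3).tolist())
pickle.dump(d,open("d0.pkl","wb"))
s=state();print(s["time_s"],s["tool_rot"],s["tool_pos"],s["grip_width"])
E
```

```text
pics
side [[507.2327994730722, 0.0, 314.7505372246381], [0.0, 507.2327994730722, 210.5886472055091], [0.0, 0.0, 1.0]] [-0.004  1.029  1.051] [[-0.893, -0.45, -0.011], [-0.264, 0.544, -0.796], [0.364, -0.708, -0.605]]
top [[453.3490457115797, 0.0, 323.39892165476385], [0.0, 453.3490457115797, 197.12325312648616], [0.0, 0.0, 1.0]] [-0.518  0.268  1.523] [[-0.283, -0.959, 0.018], [-0.76, 0.213, -0.615], [0.585, -0.188, -0.789]]
0.1 [[ 9.38755295e-01  3.44584180e-01 -4.89376440e-04]
 [ 3.44584487e-01 -9.38753540e-01  1.82268209e-03]
 [ 1.68663550e-04 -1.87968400e-03 -9.99998219e-01]] [ 0.22381191 -0.60965134  0.2245027 ] 0.09487033524649245
```

View pics/side0.png

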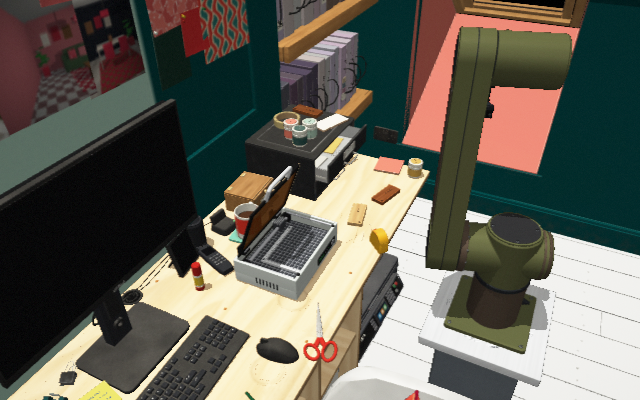

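View pics/top0.png

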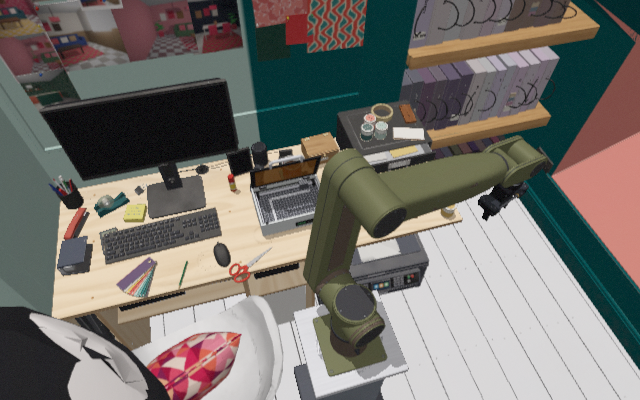

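The side view shows the engraver around (285,250) with its guard half open, the oak at (357,214), the walnut at (386,194) and the tape at (379,240). In the top view the arm hides the samples.

```bash
cat > h.py <<'E'
import numpy as np,cv2,pickle
def cloud(c):
    K=c["camera_matrix"];z=c["z_map"];v,u=np.mgrid[:400,:640]
    P=np.stack([(u-K[0,2])/K[0,0]*z,(v-K[1,2])/K[1,1]*z,z],-1)
    W=(P-c["t"])@c["R"]; W[z==0]=np.nan
    return W
def proj(c,X):
    p=(np.atleast_2d(X)@c["R"].T+c["t"])@c["camera_matrix"].T
    return p[:,:2]/p[:,2:]
E
python3 - <<'E'
from h import *
d=pickle.load(open("d0.pkl","rb"))
for n in d:
    W=cloud(d[n]);C=d[n]["color"].astype(int)
    # rim
    box=np.zeros((400,640),bool)
    if n=="side": box[190:305,225:345]=1
    else: box[150:240,240:345]=1
    m=box&(abs(W[...,2]-.083)<.004)&(C.min(-1)>120)
    P=W[m][:,:2].astype(np.float32);print(n,"rim",len(P),cv2.minAreaRect(P),np.median(W[m][:,2]))
    if n=="side":
        for nm,(u0,u1,v0,v1) in dict(oak=(342,372,200,230),wal=(368,405,183,207)).items():
            b=np.zeros((400,640),bool);b[v0:v1,u0:u1]=1
            mm=b&(W[...,2]>.007)&(W[...,2]<.02)
            print(nm,mm.sum(),cv2.minAreaRect(W[mm][:,:2].astype(np.float32)),np.median(W[mm][:,2]))
        g=box|False; g[150:260,225:310]=1
        gm=g&(W[...,2]>.13)&(W[...,0]<1.1)
        print("guard",gm.sum(), np.nanpercentile(W[gm],[0,5,50,95,100],axis=0).round(3).tolist())
        np.save("g.npy",W[gm])
c=d["side"]["color"][140:310,215:435,::-1]
cv2.imwrite("pics/crop0.png",cv2.resize(c,None,fx=3.5,fy=3.5,interpolation=cv2.INTER_CUBIC))
E
```

```text
side rim 658 ((0.6413456201553345, 0.060640670359134674), (0.30921053886413574, 0.2881845235824585), 1.0548549890518188) 0.08328227834939726
oak 339 ((0.49138063192367554, -0.23667415976524353), (0.09353838860988617, 0.16387632489204407), 24.061092376708984) 0.014471737436158452
wal 317 ((0.4399678707122803, -0.39198192954063416), (0.11812537908554077, 0.13705022633075714), 10.640429496765137) 0.014018996812443982
guard 2265 [[0.589, -0.289, 0.13], [0.597, -0.251, 0.134], [0.645, -0.002, 0.176], [0.926, 0.189, 0.304], [0.955, 0.202, 0.314]]
top rim 174 ((0.6290379166603088, 0.06023608148097992), (0.2961755096912384, 0.2819463312625885), 2.256687879562378) 0.08162225398714573
```

View pics/crop0.png

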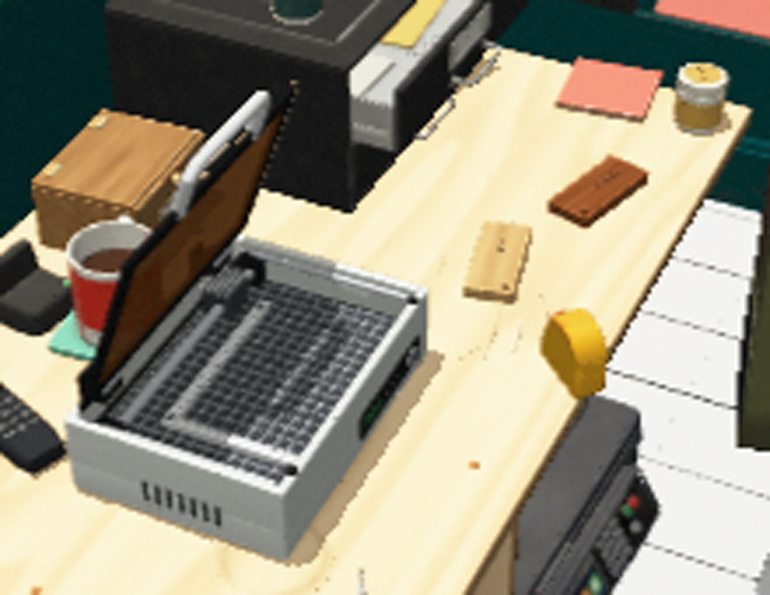

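The crop shows the tub rim corners at about (285,490), (427,293), (245,240), (70,425), the fence L with its corner near (175,415), the oak at (498,260), and the handle from (185,205) to (265,95).

Run:
```python
from h import *
d=pickle.load(open("d0.pkl","rb"));c=d["side"]
W=cloud(c)
K=c["camera_matrix"];o=-c["R"].T@c["t"]
def ray(u,v,z):
    r=c["R"].T@np.array([(u-K[0,2])/K[0,0],(v-K[1,2])/K[1,1],1]);return o+r*(z-o[2])/r[2]
cr=lambda x,y:(215+(x+.5)/3.5-.5,140+(y+.5)/3.5-.5)
for nm,p,z in [("FL",(285,490),.083),("FR",(427,293),.083),("RR",(245,238),.083),("RL",(68,425),.083),
  ("fence corner in",(182,415),.053),("oakA",(482,222),.012),("oakB",(532,230),.012),("oakC",(517,294),.012),("oakD",(464,286),.012)]:
    print(nm,ray(*cr(*p),z).round(4))
for nm,(u0,u1,v0,v1) in dict(oak=(342,372,200,230),wal=(368,405,183,207)).items():
    sub=np.nan_to_num(W[v0:v1,u0:u1,2]);m=((sub>.007)&(sub<.02)).astype(np.uint8)
    m=cv2.morphologyEx(m,cv2.MORPH_OPEN,np.ones((3,3)))
    k,l,st,ce=cv2.connectedComponentsWithStats(m);i=1+st[1:,4].argmax()
    P=W[v0:v1,u0:u1][l==i][:,:2];print(nm,st[i],cv2.minAreaRect(P.astype(np.float32)),P.mean(0))
# desk heights
print("desk z",np.nanmedian(W[215:230,335:342,2]))
# handle: bright points z>.2
m=np.zeros((400,640),bool);m[163:205,262:296]=1
C=c["color"].astype(int);m&=(C.min(-1)>140)&(W[...,2]>.2)&(W[...,0]<.85)
print("handle",m.sum(),np.percentile(W[m],[2,50,98],axis=0).round(4).tolist())
# guard plane: dark/amber points in frame
m=np.zeros((400,640),bool);m[165:255,235:300]=1
m&=(W[...,2]>.13)&(W[...,0]>.6)&(W[...,0]<.8)
P=W[m];
from scipy.stats import theilslopes
print("guard",len(P),theilslopes(P[::3,0],P[::3,2]))
```

```text
FL [0.4867 0.1905 0.083 ]
FR [ 0.4902 -0.076   0.083 ]
RR [ 0.6725 -0.0764  0.083 ]
RL [0.6772 0.2027 0.083 ]
fence corner in [0.6201 0.1253 0.053 ]
oakA [ 0.5247 -0.2825  0.012 ]
oakB [ 0.4754 -0.2917  0.012 ]
oakC [ 0.4503 -0.1925  0.012 ]
oakD [ 0.4996 -0.1819  0.012 ]
oak [  6   3  19  23 304] ((0.48831164836883545, -0.23374956846237183), (0.0505509190261364, 0.11766055971384048), 13.946581840515137) [ 0.48624286 -0.23044729]
wal [  3   2  29  19 280] ((0.44296690821647644, -0.38800710439682007), (0.12436229735612869, 0.058891888707876205), 75.54910278320312) [ 0.44219037 -0.37896074]
desk z 0.003318026270855124
handle 147 [[0.5904, 0.0067, 0.2715], [0.5955, 0.0822, 0.3063], [0.6103, 0.1269, 0.3117]]
guard 1241 TheilslopesResult(slope=np.float64(-0.353987160740938), intercept=np.float64(0.7027468899606226), low_slope=np.float64(-0.35903607840021745), high_slope=np.float64(-0.3489517828171318))
```

```bash
cat >> h.py <<'E'
from scipy.optimize import differential_evolution
def engraver(c,box,zc=0):
    W=cloud(c);C=c["color"].astype(int);m=np.zeros((400,640),bool);u0,u1,v0,v1=box;m[v0:v1,u0:u1]=1
    m&=(abs(W[...,2]-.083-zc)<.004)&(C.min(-1)>110)
    P=W[m][:,:2]
    P=P[(P[:,0]>.46)&(P[:,0]<.71)&(P[:,1]>-.11)&(P[:,1]<.23)]
    def f(p):
        a=p[2];q=(P-p[:2])@np.array([[np.cos(a),-np.sin(a)],[np.sin(a),np.cos(a)]])
        d=np.maximum(abs(q[:,0])/1-.0955,abs(q[:,1])-.1355) # mid-wall distance
        return np.minimum(abs(d),.012).mean()
    r=differential_evolution(f,[(.56,.61),(.04,.08),(-.12,.12)],seed=1,tol=1e-8);return r.x,r.fun,len(P)
E
python3 - <<'E'
from h import *
d=pickle.load(open("d0.pkl","rb"))
print(engraver(d["side"],(225,345,190,305)),engraver(d["top"],(240,345,150,240)))
# pixel check: silhouette fit for the samples, projecting top+bottom hull vs mask
c=d["side"];W=cloud(c);C=c["color"]
def fit(box,mask,x0):
    u0,u1,v0,v1=box
    def f(p):
        a=p[2];R=np.array([[np.cos(a),-np.sin(a)],[np.sin(a),np.cos(a)]])
        k=np.array([[sx*.024,sy*.055] for sx in(-1,1) for sy in(-1,1)])@R.T+p[:2]
        X=np.vstack([np.c_[k,np.full(4,z)] for z in(0,.012)])
        h=cv2.convexHull(((proj(c,X)-[u0,v0]+.5)*8).astype(np.float32)).astype(np.int32)
        im=np.zeros(((v1-v0)*8,(u1-u0)*8),np.uint8);cv2.fillConvexPoly(im,h,255)
        im=cv2.resize(im,(u1-u0,v1-v0),interpolation=cv2.INTER_AREA)/255.
        return abs(im-mask).mean()
    r=differential_evolution(f,[(x0[0]-.02,x0[0]+.02),(x0[1]-.02,x0[1]+.02),(x0[2]-.3,x0[2]+.3)],seed=1,maxiter=60);return r.x,r.fun
for nm,b,x0 in[("oak",(335,380,195,235),(.487,-.235,.24)),("wal",(362,412,178,214),(.441,-.386,-.25))]:
    u0,u1,v0,v1=b;Z=np.nan_to_num(W[v0:v1,u0:u1,2]);X=W[v0:v1,u0:u1]
    m=((Z>.0075)&(Z<.02)).astype(np.uint8);m=cv2.morphologyEx(m,cv2.MORPH_OPEN,np.ones((3,3)))
    print(nm,m.sum(),fit(b,m,x0))
E
```

```text
(array([0.58575818, 0.06243677, 0.01911754]), np.float64(0.0036256673351856257), 654) (array([0.58219906, 0.0574474 , 0.03814792]), np.float64(0.0036143288479602346), 185)
oak 351 (array([ 0.49100678, -0.24426809,  0.23488233]), np.float64(0.050723311546840955))
wal 300 (array([ 0.4450458 , -0.39442255, -0.22066924]), np.float64(0.055154684095860565))
```

```bash
python3 -m inch '[[0,0,-3,0,0,0.11,0.5],[0,0,-3,0,0,0.11,0.8],[0,0,-3,0,0,0.107,1],[2,-4,-1,0,0,0,1],[2,-4,0,0,0,0,1]]' 10
python3 -m inch '[[2,-4,0,0,0,0,1],[2,-4,0,0,0,0,1],[2,-4,0,0,0,0,1],[2,-4,0,0,0,0,1],[2,-4,0,0,0,0,1]]'
python3 -m inch '[[2,-4,0,0,0,0,1],[2,-4,0,0,0,0,1],[2,-4,0,0,0,0,1],[2,-4,0,0,0,0,1],[2,-4,0,0,0,0,1]]'
```

```text
time_s: 0.6
tool_pos: [0.2621, -0.5296, 0.3278]
tool_rot: [[1.0, 0.023, 0.001], [0.023, -1.0, -0.003], [0.001, 0.003, -1.0]]
contact_force: [1.2, -0.1, 0.2]
grip_width: 0.0603
grip_force: 0.0
time_s: 1.1
tool_pos: [0.3572, -0.325, 0.3252]
tool_rot: [[1.0, 0.024, -0.0], [0.024, -1.0, 0.0], [-0.0, -0.0, -1.0]]
contact_force: [0.7, -1.2, 0.1]
grip_width: 0.0201
grip_force: 0.0
time_s: 1.6
tool_pos: [0.4522, -0.1225, 0.3253]
tool_rot: [[1.0, 0.025, -0.0], [0.025, -1.0, -0.0], [-0.0, 0.0, -1.0]]
contact_force: [0.9, -0.4, 0.1]
grip_width: 0.0007
grip_force: 0.0
```

```bash
python3 -m inch '[[2,-4,0,0,0,0,1],[2,-4,0.5,0,0,0,1],[2,-4,0.5,0,0,0,1],[1.5,-4,1,0,0,0,1],[1,-2,1,0,0,0,1]]'
python3 -m inch '[[0.5,0,0.7,0,0,0,1],[0,0,0,0,0,0,1]]'
python3 - <<'E'
from h import *
from workcell import *
c=read_camera("side");cv2.imwrite("pics/s1.png",cv2.resize(c["color"][100:310,200:440,::-1],None,fx=3,fy=2.8))
E
```

```text
time_s: 2.1
tool_pos: [0.5327, 0.0606, 0.2949]
tool_rot: [[1.0, 0.028, -0.001], [0.028, -1.0, 0.001], [-0.001, -0.001, -1.0]]
contact_force: [-0.4, -0.4, 0.4]
grip_width: 0.0002
grip_force: 0.0
time_s: 2.3
tool_pos: [0.5369, 0.0577, 0.2866]
tool_rot: [[1.0, 0.026, -0.004], [0.026, -1.0, -0.001], [-0.004, 0.001, -1.0]]
contact_force: [-0.1, -0.1, 0.4]
grip_width: 0.0003
grip_force: 0.0
```

View pics/s1.png

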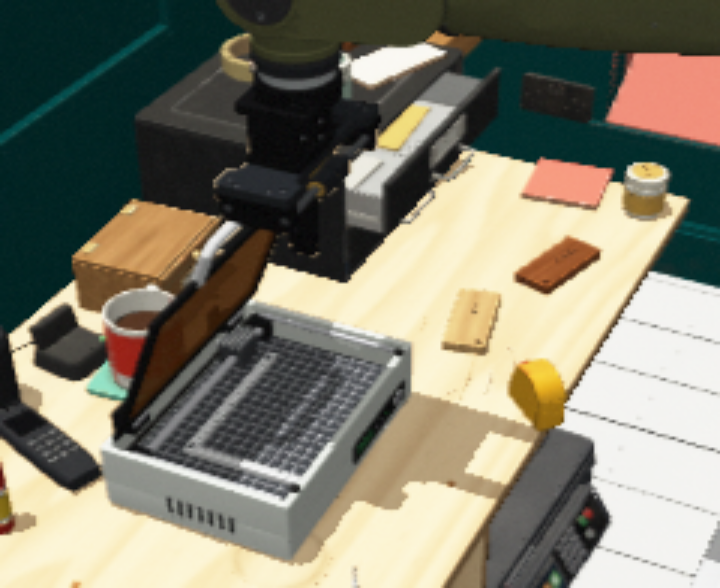

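The closed fingers, at about (310,235), stand in front of the handle bar, with the guard and the fence clear. Pushing gently now.

```bash
python3 -m inch '[[1,0,0,0,0,0,1],[1,0,0,0,0,0,1],[1,0,0,0,0,0,1],[0.5,0,0,0,0,0,1],[0.5,0,0,0,0,0,1]]'
for i in 1; do python3 -m inch '[[0.5,0,0,0,0,0,1],[0.5,0,0,0,0,0,1],[0.5,0,-0.1,0,0,0,1],[0.5,0,-0.1,0,0,0,1],[0.5,0,-0.1,0,0,0,1]]'; done
python3 -m inch '[[0.6,0,-0.1,0,0,0,1],[0.6,0,-0.1,0,0,0,1],[0.6,0,-0.1,0,0,0,1],[0.6,0,-0.1,0,0,0,1],[0.6,0,-0.1,0,0,0,1]]'
```

```text
time_s: 2.85
tool_pos: [0.5781, 0.0585, 0.2887]
tool_rot: [[1.0, 0.024, -0.0], [0.024, -1.0, -0.0], [-0.0, 0.0, -1.0]]
contact_force: [1.1, -0.2, -0.4]
grip_width: 0.0006
grip_force: 0.0
time_s: 3.35
tool_pos: [0.6029, 0.0595, 0.2919]
tool_rot: [[1.0, 0.025, 0.0], [0.025, -1.0, 0.0], [0.0, -0.0, -1.0]]
contact_force: [-2.1, -0.3, 1.8]
grip_width: 0.0005
grip_force: 1.2
time_s: 3.85
tool_pos: [0.633, 0.0601, 0.2965]
tool_rot: [[1.0, 0.025, -0.0], [0.025, -1.0, -0.0], [-0.0, 0.0, -1.0]]
contact_force: [-2.2, -0.0, 0.7]
grip_width: 0.0003
grip_force: 0.7
```

In contact at about 2 N. Continuing, slower near the stop.

```bash
python3 -m inch '[[0.5,0,0,0,0,0,1],[0.5,0,0,0,0,0,1],[0.5,0,0,0,0,0,1],[0.4,0,0,0,0,0,1],[0.4,0,0,0,0,0,1]]'
python3 -m inch '[[0.3,0,0,0,0,0,1],[0.3,0,0,0,0,0,1],[0.2,0,0,0,0,0,1],[0.2,0,0,0,0,0,1],[0.2,0,0,0,0,0,1]]'
```

```text
time_s: 4.35
tool_pos: [0.6558, 0.0607, 0.2966]
tool_rot: [[1.0, 0.025, -0.0], [0.025, -1.0, -0.0], [-0.0, 0.0, -1.0]]
contact_force: [-1.9, -0.4, 1.5]
grip_width: 0.0006
grip_force: 0.6
time_s: 4.85
tool_pos: [0.6675, 0.061, 0.2965]
tool_rot: [[1.0, 0.025, -0.0], [0.025, -1.0, -0.0], [-0.0, 0.0, -1.0]]
contact_force: [-0.9, 0.2, -0.0]
grip_width: 0.0004
grip_force: 0.5
```

```bash
python3 -m inch '[[0.2,0,0,0,0,0,1],[0.2,0,0,0,0,0,1],[0.2,0,0,0,0,0,1],[0.2,0,0,0,0,0,1]]'
python3 -m inch '[[0.2,0,0,0,0,0,1],[0.2,0,0,0,0,0,1],[0,0,0,0,0,0,1]]'
```

```text
time_s: 5.25
tool_pos: [0.6754, 0.0612, 0.2963]
tool_rot: [[1.0, 0.025, -0.001], [0.025, -1.0, -0.0], [-0.001, -0.0, -1.0]]
contact_force: [-5.6, -0.9, 0.2]
grip_width: 0.0005
grip_force: 3.2
time_s: 5.55
tool_pos: [0.6754, 0.0612, 0.2963]
tool_rot: [[1.0, 0.025, -0.012], [0.025, -1.0, -0.001], [-0.012, 0.0, -1.0]]
contact_force: [-17.6, -2.0, 3.9]
grip_width: 0.0009
grip_force: 8.7
```

The guard is on its rear stop: the tool stalled at x=0.6754 while the force rose. Backing off.

```bash
python3 -m inch '[[-0.6,0,0,0,0,0,1],[-1,0,0,0,0,0,1],[-2,0,0,0,0,0,1],[-3,0,0,0,0,0,1],[-4,1,0,0,0,0,0.5]]' 15
python3 - <<'E'
from h import *
from workcell import *
s=state();print(np.round(s["q"],3),s["tool_pos"],s["contact_force"])
c=read_camera("side");pickle.dump(c,open("d1.pkl","wb"));W=cloud(c)
print(engraver(c,(225,345,190,305)))
m=np.zeros((400,640),bool);m[150:255,235:300]=1
m&=(W[...,2]>.11)&(W[...,2]<.25)&(W[...,0]>.63)&(W[...,0]<.74)&(W[...,1]>-.06)&(W[...,1]<.19)
P=W[m]
from scipy.stats import theilslopes
t=theilslopes(P[::2,0],P[::2,2]);print(len(P),t,"angle",np.pi/2+np.arctan(t[0]),"x at .089",t[1]+.089*t[0])
E
```

```text
time_s: 6.05
tool_pos: [0.5733, 0.0492, 0.2966]
tool_rot: [[1.0, 0.026, 0.001], [0.026, -1.0, 0.0], [0.001, -0.0, -1.0]]
contact_force: [0.1, -0.7, 1.2]
grip_width: 0.0042
grip_force: 0.0
[-0.008 -0.076  1.736  0.     1.481  1.537] [0.5732587  0.04924777 0.29656196] [ 0.10611955 -0.7128207   1.21057432]
(array([0.58524141, 0.06188681, 0.02273526]), np.float64(0.0033122768825898916), 674)
2038 TheilslopesResult(slope=np.float64(0.09364021277497313), intercept=np.float64(0.6622419456810261), low_slope=np.float64(0.09024389058633675), high_slope=np.float64(0.097059608353329)) angle 1.6641642761383606 x at .089 0.6705759246179988
```

```bash
python3 -m inch '[[-1.3,4.1,0,0,0,0,0],[-1.3,4.1,0,0,0,0,0],[-1.3,4.1,0,0,0,0,0],[-1.3,4.1,0,0,0,0,0],[-1.3,4.1,1,0,0,0,0]]'
python3 -m inch '[[-1.3,4,1,0,0,0,0],[-1.3,4,2,0,0,0,0],[0,0,2,0,0,-0.149,0],[0,0,2,0,0,-0.149,0],[0,0,1,0,0,-0.149,0]]'
python3 -m inch '[[0,0,0,0,0,-0.149,0],[0,0,0,0,0,-0.149,0],[0,0,0,0,0,-0.149,0],[0,0,0,0,0,-0.149,0],[0,0,0,0,0,-0.149,0]]'
python3 -m inch '[[0,0,0,0,0,-0.149,0],[0,0,0,0,0,-0.149,0],[0,0,0,0,0,-0.149,0],[0,0,0,0,0,-0.147,0],[0,0,0,0,0,0,0]]'
python3 - <<'E'
from h import *
from workcell import *
c=read_camera("side");pickle.dump(c,open("d2.pkl","wb"));cv2.imwrite("pics/s2.png",cv2.resize(c["color"][130:260,290:430,::-1],None,fx=4.5,fy=4.5))
c=read_camera("top");pickle.dump(c,open("d2t.pkl","wb"))
im=np.ascontiguousarray(c["color"][:,:,::-1]);print(proj(c,[.488,-.238,.012]))
E
```

```text
time_s: 6.6
tool_pos: [0.5141, -0.1596, 0.2888]
tool_rot: [[1.0, 0.025, 0.005], [0.025, -1.0, -0.002], [0.005, 0.002, -1.0]]
contact_force: [0.1, -0.5, 0.3]
grip_width: 0.0473
grip_force: 0.0
time_s: 7.1
tool_pos: [0.4889, -0.2386, 0.2047]
tool_rot: [[0.889, 0.459, -0.001], [0.459, -0.889, 0.001], [-0.001, -0.001, -1.0]]
contact_force: [-0.1, -0.7, 0.8]
grip_width: 0.0869
grip_force: 0.0
time_s: 7.6
tool_pos: [0.4901, -0.2385, 0.207]
tool_rot: [[0.341, 0.94, 0.001], [0.94, -0.341, -0.001], [-0.0, 0.002, -1.0]]
contact_force: [-0.3, -0.1, -1.0]
grip_width: 0.095
grip_force: 0.0
time_s: 8.1
tool_pos: [0.49, -0.2385, 0.207]
tool_rot: [[-0.237, 0.971, 0.001], [0.971, 0.237, -0.001], [-0.001, 0.001, -1.0]]
contact_force: [0.7, 0.0, -0.3]
grip_width: 0.0952
grip_force: 0.0
[[365.38570225 210.79775989]]
```

View pics/s2.png

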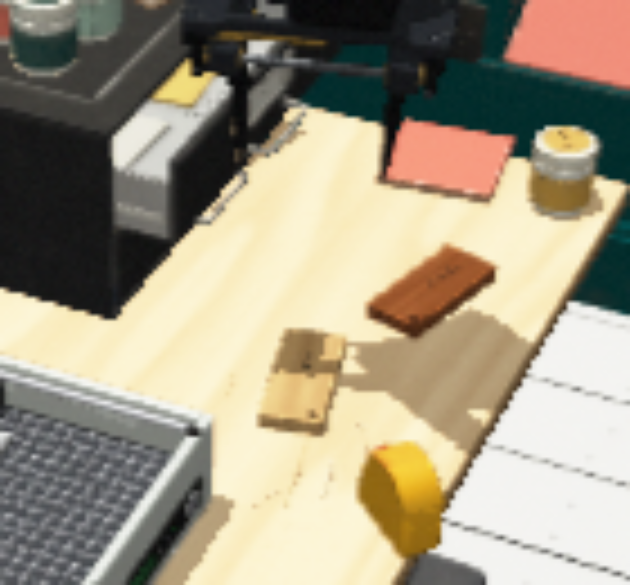

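The open gripper hangs above the oak (crop corners (287,328), (347,336), (327,425), (260,415)), closing across its width. Walnut and tape are clear of the descent.

```bash
python3 -m inch '[[0,0.1,4,0,0,0,0],[0,0,4,0,0,0,0],[0,0,4,0,0,0,0],[0,0,3,0,0,0,0],[0,0,2,0,0,0,0]]'
python3 -m inch '[[0,0,1,0,0,0,0],[0,0,0.6,0,0,0,0],[0,0,0.4,0,0,0,0],[0,0,0,0,0,0,0]]'
python3 -m inch '[[0,0,0.3,0,0,0,0.2],[0,0,0,0,0,0,0.4],[0,0,0,0,0,0,0.5],[0,0,0,0,0,0,0.6],[0,0,0,0,0,0,0.7]]' 15
```

```text
time_s: 8.7
tool_pos: [0.4894, -0.2374, 0.0338]
tool_rot: [[-0.235, 0.972, -0.003], [0.972, 0.235, 0.002], [0.002, -0.002, -1.0]]
contact_force: [-0.7, 0.6, -0.2]
grip_width: 0.0949
grip_force: 0.0
time_s: 9.1
tool_pos: [0.4913, -0.2386, 0.0173]
tool_rot: [[-0.237, 0.971, 0.001], [0.971, 0.237, -0.001], [-0.001, 0.001, -1.0]]
contact_force: [-0.1, 0.3, 0.2]
grip_width: 0.0951
grip_force: 0.0
time_s: 9.6
tool_pos: [0.4909, -0.2383, 0.0139]
tool_rot: [[-0.238, 0.971, 0.0], [0.971, 0.238, -0.0], [-0.0, 0.0, -1.0]]
contact_force: [0.3, -0.4, 0.4]
grip_width: 0.0603
grip_force: 0.0
```

```bash
python3 -m inch '[[0,0,0,0,0,0,0.8],[0,0,0,0,0,0,0.9],[0,0,0,0,0,0,1],[0,0,0,0,0,0,1],[0,0,0,0,0,0,1]]' 20
python3 -m inch '[[0,0,-0.5,0,0,0,1],[0,0,-2,0,0,0,1],[0,0,-4,0,0,0,1],[0,0,-4,0,0,0,1],[0,0,-4,0,0,0,1]]'
```

```text
time_s: 10.1
tool_pos: [0.4907, -0.2383, 0.0137]
tool_rot: [[-0.238, 0.971, -0.0], [0.971, 0.238, -0.0], [0.0, -0.0, -1.0]]
contact_force: [-0.9, -0.1, 2.1]
grip_width: 0.0481
grip_force: 20.0
time_s: 10.6
tool_pos: [0.4906, -0.2379, 0.16]
tool_rot: [[-0.238, 0.971, 0.0], [0.971, 0.238, 0.0], [0.0, 0.0, -1.0]]
contact_force: [-0.2, -1.4, -1.1]
grip_width: 0.0477
grip_force: 20.0
```

```bash
python3 -m inch '[[0,0,-2,0,0,0.11,1],[0,0,0,0,0,0.107,1],[4.2,1,0,0,0,0,1],[4.2,1,0,0,0,0,1],[4.2,1,0,0,0,0,1]]'
python3 -m inch '[[4.2,1,0,0,0,0,1],[4.2,1,0,0,0,0,1],[4.2,1,0,0,0,0,1],[3,1.1,0,0,0,0,1],[1.4,0,0,0,0,0,1]]'
python3 -m inch '[[0,0,3,0,0,0,1],[0,0,2,0,0,0,1],[0,0,0,0,0,0,1]]'
python3 - <<'E'
from h import *
from workcell import *
print(state()["tool_pos"])
c=read_camera("side");pickle.dump(c,open("d3.pkl","wb"));cv2.imwrite("pics/s3.png",cv2.resize(c["color"][130:310,220:400,::-1],None,fx=3.3,fy=3.3))
E
```

```text
time_s: 11.1
tool_pos: [0.518, -0.1103, 0.1788]
tool_rot: [[-0.022, 1.0, 0.001], [1.0, 0.022, 0.0], [0.0, 0.001, -1.0]]
contact_force: [0.6, -0.6, -1.6]
grip_width: 0.0477
grip_force: 20.0
time_s: 11.6
tool_pos: [0.5554, 0.0619, 0.1788]
tool_rot: [[-0.026, 1.0, 0.001], [1.0, 0.026, 0.001], [0.001, 0.001, -1.0]]
contact_force: [0.1, -0.4, -1.5]
grip_width: 0.0477
grip_force: 20.0
time_s: 11.9
tool_pos: [0.5521, 0.059, 0.1249]
tool_rot: [[-0.023, 1.0, -0.007], [1.0, 0.023, -0.0], [-0.0, -0.007, -1.0]]
contact_force: [0.2, 0.0, -0.9]
grip_width: 0.0479
grip_force: 20.0
[0.55206379 0.05901962 0.124936  ]
```

View pics/s3.png

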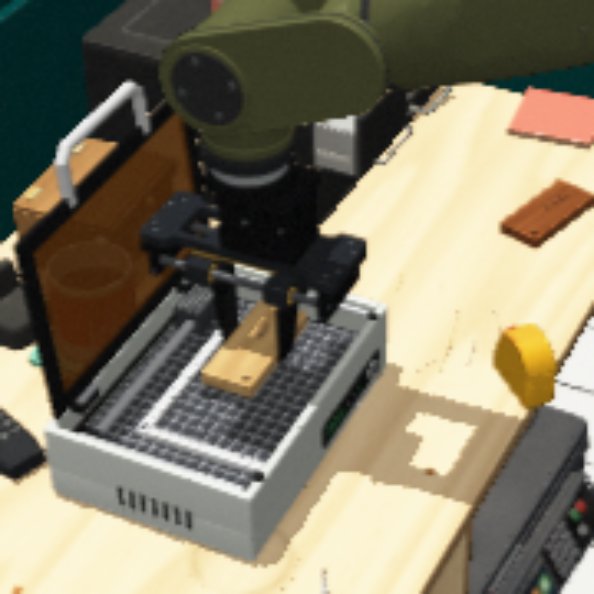

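The block is held level above the bed (crop (240,350)) with its left end near (230,380). Both fingers clear the fence (corner about (150,425)) and the guard rests back.

```bash
python3 - <<'E'
from h import *
c=pickle.load(open("d3.pkl","rb"));K=c["camera_matrix"];o=-c["R"].T@c["t"]
for x,y,z in[(205,372,.123),(250,387,.123),(150,424,.053)]:
    u,v=220+x/3.3-.35,130+y/3.3-.35
    r=c["R"].T@np.array([(u-K[0,2])/K[0,0],(v-K[1,2])/K[1,1],1]);print((o+r*(z-o[2])/r[2]).round(4))
E
python3 -m inch '[[0,0,2,0,0,0,1],[0,0,2,0,0,0,1],[0,0,1.5,0,0,0,1],[0,0,0.4,0,0,0,1],[0,0,0,0,0,0,1]]'
python3 -m inch '[[0,0,0.15,0,0,0,1],[0,0,0.15,0,0,0,1],[0,0,0,0,0,0,1]]'
```

```text
[0.572  0.1141 0.123 ]
[0.5285 0.1143 0.123 ]
[0.6243 0.127  0.053 ]
time_s: 12.45
tool_pos: [0.5549, 0.0591, 0.0697]
tool_rot: [[-0.023, 1.0, -0.0], [1.0, 0.023, 0.0], [0.0, -0.0, -1.0]]
contact_force: [-1.1, 0.7, -1.2]
grip_width: 0.0478
grip_force: 20.0
time_s: 12.75
tool_pos: [0.5554, 0.0593, 0.0673]
tool_rot: [[-0.023, 1.0, 0.001], [1.0, 0.023, 0.0], [0.0, 0.001, -1.0]]
contact_force: [0.8, -0.4, -0.0]
grip_width: 0.048
grip_force: 20.0
```

```bash
python3 -m inch '[[0,0,0.2,0,0,0,1],[0,0,0.2,0,0,0,1],[0,0,0.2,0,0,0,1],[0,0,0,0,0,0,1]]'
python3 -m inch '[[0,0,0.1,0,0,0,1],[0,0,0.1,0,0,0,1],[0,0,0,0,0,0,1]]'
```

```text
time_s: 13.15
tool_pos: [0.5546, 0.0593, 0.0602]
tool_rot: [[-0.023, 1.0, -0.001], [1.0, 0.023, -0.0], [-0.0, -0.001, -1.0]]
contact_force: [-0.4, -1.1, -0.7]
grip_width: 0.0481
grip_force: 20.0
time_s: 13.45
tool_pos: [0.5551, 0.0593, 0.0588]
tool_rot: [[-0.023, 1.0, 0.0], [1.0, 0.023, -0.0], [-0.0, 0.0, -1.0]]
contact_force: [0.0, 0.1, 0.3]
grip_width: 0.0481
grip_force: 20.0
```

```bash
python3 -m inch '[[0.3,0,0.05,0,0,0,1],[0.3,0,0.05,0,0,0,1],[0.3,0,0,0,0,0,1],[0,0,0,0,0,0,1]]'
python3 -m inch '[[0.1,0,0.05,0,0,0,1],[0.1,0,0,0,0,0,1],[0,0,0,0,0,0,1]]'
```

```text
time_s: 13.85
tool_pos: [0.5557, 0.0684, 0.0588]
tool_rot: [[-0.023, 1.0, 0.002], [1.0, 0.023, -0.0], [-0.0, 0.002, -1.0]]
contact_force: [0.4, -2.5, 4.8]
grip_width: 0.0481
grip_force: 20.0
time_s: 14.15
tool_pos: [0.5559, 0.0698, 0.0588]
tool_rot: [[-0.024, 1.0, 0.002], [1.0, 0.024, -0.002], [-0.002, 0.002, -1.0]]
contact_force: [-0.3, -5.8, 6.9]
grip_width: 0.0473
grip_force: 20.0
```

```bash
python3 -m inch '[[0,0,-0.05,0,0,0,0.45],[0,0,0,0,0,0,0.35],[0,0,0,0,0,0,0.3],[0,0,0,0,0,0,0.3]]'
python3 -m inch '[[0,0,-1,0,0,0,0.3],[0,0,-3,0,0,0,0.3],[0,0,-4,0,0,0,0.6],[0,-4,-1,0,0,0,1],[0,-3,0,0,0,0,1]]'
python3 - <<'E'
from h import *
from workcell import *
s=state();print(s["tool_pos"],s["contact_force"],s["grip_width"],np.round(s["q"],2))
c=read_camera("side");pickle.dump(c,open("d4.pkl","wb"));cv2.imwrite("pics/s4.png",cv2.resize(c["color"][190:310,230:350,::-1],None,fx=5,fy=5,interpolation=cv2.INTER_CUBIC))
E
```

```text
time_s: 14.55
tool_pos: [0.5542, 0.0706, 0.057]
tool_rot: [[-0.023, 1.0, -0.001], [1.0, 0.023, 0.0], [0.0, -0.001, -1.0]]
contact_force: [0.8, 0.7, -0.1]
grip_width: 0.0654
grip_force: 0.0
time_s: 15.05
tool_pos: [0.4858, 0.0688, 0.1515]
tool_rot: [[-0.023, 1.0, 0.006], [1.0, 0.023, 0.0], [0.0, 0.006, -1.0]]
contact_force: [-0.4, -0.8, -0.2]
grip_width: 0.0479
grip_force: 0.0
[0.48576771 0.06881968 0.15147222] [-0.36516714 -0.77843682 -0.18392088] 0.04794763668408065 [ 0.03 -0.18  2.08  0.    1.24  0.01]
```

View pics/s4.png

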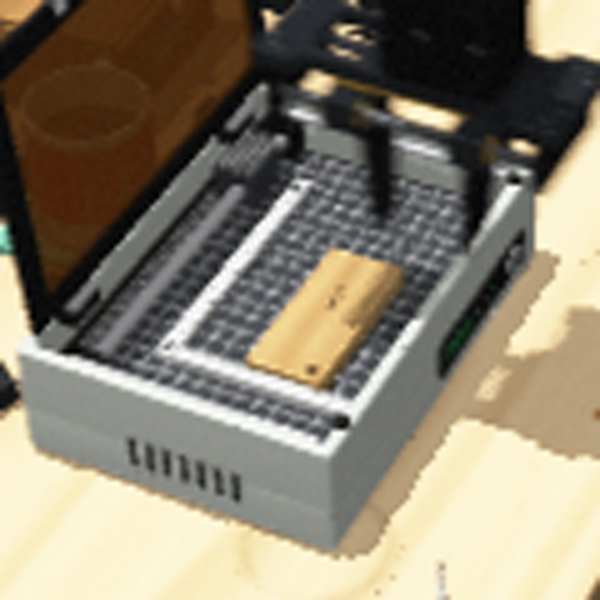

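The oak lies flat on the bed with its left end at the left fence (crop (250,365) to (325,390)), and the rear fence is about 45 px further back. Next I push it rearward with closed fingers lowered between the front wall and the block.

```bash
python3 -m inch '[[0,2.6,0,0,0,0,1],[0,0,0,0,0,0,1],[0,0,0,0,0,0,1],[0,0,0,0,0,0,1]]' 15
python3 -m inch '[[0,0,2,0,0,0,1],[0,0,2,0,0,0,1],[0,0,0,0,0,0,1]]'
```

```text
time_s: 15.5
tool_pos: [0.5104, 0.0693, 0.1476]
tool_rot: [[-0.023, 1.0, -0.001], [1.0, 0.023, 0.0], [0.0, -0.001, -1.0]]
contact_force: [-0.3, 0.1, 0.5]
grip_width: 0.012
grip_force: 0.0
time_s: 15.8
tool_pos: [0.508, 0.0692, 0.1045]
tool_rot: [[-0.023, 1.0, -0.007], [1.0, 0.023, -0.0], [-0.0, -0.007, -1.0]]
contact_force: [-0.9, 0.0, 0.3]
grip_width: 0.0004
grip_force: 0.0
```

```bash
python3 -m inch '[[0,0.15,0.5,0,0,0,1],[0,0,0.7,0,0,0,1],[0,0,0.8,0,0,0,1],[0,0,0.8,0,0,0,1],[0,0,0.8,0,0,0,1]]'
python3 -m inch '[[0,0,0.7,0,0,0,1],[0,0,0,0,0,0,1],[0,0,0,0,0,0,1]]'
```

```text
time_s: 16.3
tool_pos: [0.5122, 0.0694, 0.0711]
tool_rot: [[-0.023, 1.0, 0.0], [1.0, 0.023, 0.0], [0.0, 0.0, -1.0]]
contact_force: [0.7, 0.1, 0.9]
grip_width: 0.0003
grip_force: 0.0
time_s: 16.6
tool_pos: [0.5121, 0.0693, 0.0644]
tool_rot: [[-0.023, 1.0, -0.0], [1.0, 0.023, -0.0], [-0.0, -0.0, -1.0]]
contact_force: [0.9, 0.2, -0.1]
grip_width: 0.0005
grip_force: 0.0
```

```bash
python3 -m inch '[[0,0,0.3,0,0,0,1],[0,0.4,0,0,0,0,1],[0,0.4,0,0,0,0,1],[0,0.4,0,0,0,0,1],[0,0.5,0,0,0,0,1]]'
python3 -m inch '[[0,0.5,0,0,0,0,1],[0,0.5,0,0,0,0,1],[0,0.5,0,0,0,0,1],[0,0.5,0,0,0,0,1],[0,0.4,0,0,0,0,1]]'
python3 -m inch '[[0,0.2,0,0,0,0,1],[0,0.2,0,0,0,0,1],[0,0,0,0,0,0,1]]'
```

```text
time_s: 17.1
tool_pos: [0.5296, 0.0697, 0.0618]
tool_rot: [[-0.023, 1.0, -0.0], [1.0, 0.023, -0.0], [-0.0, -0.0, -1.0]]
contact_force: [-0.9, -0.6, 0.5]
grip_width: 0.0006
grip_force: 0.6
time_s: 17.6
tool_pos: [0.5537, 0.0703, 0.0616]
tool_rot: [[-0.023, 1.0, 0.0], [1.0, 0.023, 0.0], [-0.0, 0.0, -1.0]]
contact_force: [-1.1, -0.4, 1.0]
grip_width: 0.0003
grip_force: 0.6
time_s: 17.9
tool_pos: [0.5576, 0.0703, 0.0617]
tool_rot: [[-0.023, 1.0, 0.001], [1.0, 0.023, -0.0], [-0.0, 0.001, -1.0]]
contact_force: [0.4, -0.5, 0.8]
grip_width: 0.0008
grip_force: 0.0
```

```bash
python3 -m inch '[[0,0.1,0,0,0,0,1],[0,0.1,0,0,0,0,1],[0,0,0,0,0,0,1]]'
python3 -m inch '[[0,0.1,0,0,0,0,1],[0,0.1,0,0,0,0,1],[0,0,0,0,0,0,1]]'
```

```text
time_s: 18.2
tool_pos: [0.5593, 0.0704, 0.0616]
tool_rot: [[-0.023, 1.0, 0.0], [1.0, 0.023, 0.0], [0.0, 0.0, -1.0]]
contact_force: [-0.3, -0.8, 0.2]
grip_width: 0.0007
grip_force: 0.1
time_s: 18.5
tool_pos: [0.5614, 0.0705, 0.0617]
tool_rot: [[-0.023, 1.0, 0.0], [1.0, 0.023, 0.0], [0.0, 0.0, -1.0]]
contact_force: [0.1, 1.2, -0.7]
grip_width: 0.0005
grip_force: 0.1
```

```bash
python3 -m inch '[[0,0.1,0,0,0,0,1],[0,0.1,0,0,0,0,1],[0,0,0,0,0,0,1]]'
python3 -m inch '[[0,0.1,0,0,0,0,1],[0,0.05,0,0,0,0,1],[0,0,0,0,0,0,1]]'
```

```text
time_s: 18.8
tool_pos: [0.5634, 0.0705, 0.0617]
tool_rot: [[-0.023, 1.0, 0.0], [1.0, 0.023, 0.0], [0.0, 0.0, -1.0]]
contact_force: [0.1, 0.4, -0.3]
grip_width: 0.0007
grip_force: 0.1
time_s: 19.1
tool_pos: [0.5648, 0.0705, 0.0617]
tool_rot: [[-0.023, 1.0, 0.0], [1.0, 0.023, 0.0], [-0.0, 0.0, -1.0]]
contact_force: [-0.4, -0.3, 0.1]
grip_width: 0.0005
grip_force: 0.2
```

```bash
python3 -m inch '[[0,0.1,0,0,0,0,1],[0,0.1,0,0,0,0,1],[0,0,0,0,0,0,1]]'
python3 -m inch '[[0,0.1,0,0,0,0,1],[0,0.1,0,0,0,0,1],[0,0,0,0,0,0,1]]'
```

```text
time_s: 19.4
tool_pos: [0.567, 0.0706, 0.0617]
tool_rot: [[-0.023, 1.0, 0.0], [1.0, 0.023, 0.0], [-0.0, 0.0, -1.0]]
contact_force: [0.3, -0.4, -0.2]
grip_width: 0.0006
grip_force: 0.0
time_s: 19.7
tool_pos: [0.5689, 0.0706, 0.0617]
tool_rot: [[-0.023, 1.0, 0.0], [1.0, 0.023, 0.0], [0.0, 0.0, -1.0]]
contact_force: [-1.1, 0.1, 0.8]
grip_width: 0.0002
grip_force: 0.1
```

Run:
```python
from h import *
from workcell import *
c=read_camera("side");pickle.dump(c,open("d5.pkl","wb"));cv2.imwrite("pics/s5.png",cv2.resize(c["color"][190:310,230:350,::-1],None,fx=5,fy=5,interpolation=cv2.INTER_CUBIC))
```

```text
(no output)
```

View pics/s5.png

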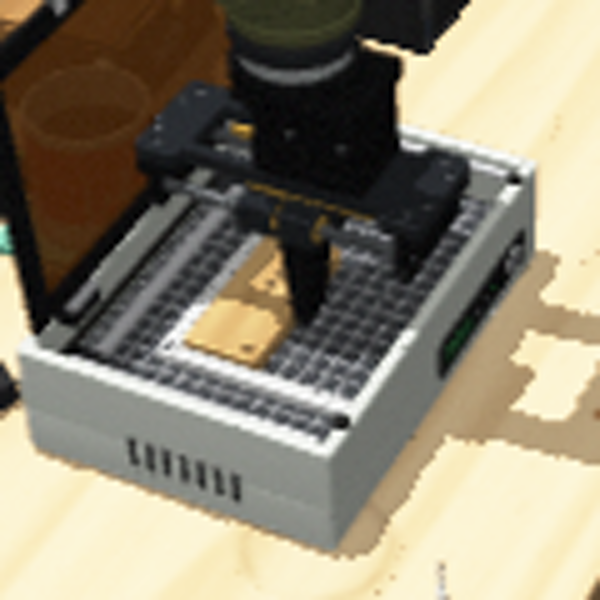

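The block still lies flat, its rear-left corner at (185,342) almost at the fence corner (about (175,345)). The tapering fingertips explain the extra travel.

```bash
python3 -m inch '[[0,0.1,0,0,0,0,1],[0,0,0,0,0,0,1]]'
python3 -m inch '[[0,0.1,0,0,0,0,1],[0,0,0,0,0,0,1]]'
```

```text
time_s: 19.95
tool_pos: [0.5698, 0.0706, 0.0617]
tool_rot: [[-0.023, 1.0, 0.0], [1.0, 0.023, 0.0], [0.0, 0.0, -1.0]]
contact_force: [-0.4, -0.7, 0.3]
grip_width: 0.0004
grip_force: 0.2
time_s: 20.15
tool_pos: [0.5699, 0.0707, 0.0617]
tool_rot: [[-0.023, 1.0, -0.002], [1.0, 0.023, 0.0], [0.0, -0.002, -1.0]]
contact_force: [-5.9, -0.5, 4.2]
grip_width: 0.0001
grip_force: 2.6
```

```bash
python3 -m inch '[[0,0.1,0,0,0,0,1],[0,0,0,0,0,0,1]]'
```

```text
time_s: 20.35
tool_pos: [0.57, 0.0707, 0.0617]
tool_rot: [[-0.023, 1.0, -0.005], [1.0, 0.023, -0.0], [-0.0, -0.005, -1.0]]
contact_force: [-9.1, -0.5, 7.1]
grip_width: 0.0006
grip_force: 4.3
```

```bash
python3 -m inch '[[0,-0.5,0,0,0,0,1],[0,-1,-1,0,0,0,1],[0,-2,-3,0,0,0,1],[-2,0,-3,0,0,0.149,1],[0,0,-1,0,0,0.149,1]]'
python3 -m inch '[[0,0,0,0,0,0.149,1],[0,0,0,0,0,0.149,1],[0,0,0,0,0,0.149,1],[0,0,0,0,0,0.149,1],[0,0,0,0,0,0.149,1]]'
python3 -m inch '[[0,0,0,0,0,0.149,1],[0,0,0,0,0,0.149,1],[0,0,0,0,0,0.149,1],[0,0,0,0,0,0.081,1],[0,0,0,0,0,0,1]]'
```

```text
time_s: 20.85
tool_pos: [0.5393, 0.0487, 0.1454]
tool_rot: [[0.278, 0.96, 0.008], [0.96, -0.278, -0.001], [0.002, 0.008, -1.0]]
contact_force: [0.7, -0.2, -0.7]
grip_width: 0.0007
grip_force: 0.0
time_s: 21.35
tool_pos: [0.5377, 0.0498, 0.1417]
tool_rot: [[0.855, 0.518, 0.002], [0.518, -0.855, -0.0], [0.002, 0.001, -1.0]]
contact_force: [0.2, 0.2, 0.0]
grip_width: 0.0003
grip_force: 0.0
time_s: 21.85
tool_pos: [0.5376, 0.0499, 0.1417]
tool_rot: [[1.0, 0.023, 0.002], [0.023, -1.0, -0.0], [0.002, 0.0, -1.0]]
contact_force: [-0.4, 0.6, 0.3]
grip_width: 0.0006
grip_force: 0.0
```

```bash
python3 -m inch '[[1.8,2.1,0,0,0,0,1],[1.8,2.1,0,0,0,0,1],[1.8,2.1,0,0,0,0,1],[0,0,2,0,0,0,1],[0,0,2,0,0,0,1]]'
python3 -m inch '[[0,0,2,0,0,0,1],[0,0,1,0,0,0,1],[0,0,0.7,0,0,0,1],[0,0,0.3,0,0,0,1],[0,0,0,0,0,0,1]]'
python3 -m inch '[[0,-0.4,0,0,0,0,1],[0,-0.4,0,0,0,0,1],[0,-0.4,0,0,0,0,1],[0,0,0,0,0,0,1]]'
```

```text
time_s: 22.35
tool_pos: [0.5942, -0.0128, 0.1021]
tool_rot: [[1.0, 0.024, 0.003], [0.024, -1.0, -0.0], [0.003, 0.0, -1.0]]
contact_force: [-0.1, 0.3, -1.2]
grip_width: 0.0004
grip_force: 0.0
time_s: 22.85
tool_pos: [0.5929, -0.0118, 0.062]
tool_rot: [[1.0, 0.023, 0.001], [0.023, -1.0, -0.0], [0.001, 0.0, -1.0]]
contact_force: [0.3, 0.8, -0.0]
grip_width: 0.0003
grip_force: 0.0
time_s: 23.25
tool_pos: [0.5925, 0.0008, 0.0621]
tool_rot: [[1.0, 0.024, 0.001], [0.024, -1.0, 0.0], [0.001, -0.0, -1.0]]
contact_force: [-0.8, 0.3, 0.8]
grip_width: 0.0007
grip_force: 0.0
```

```bash
python3 -m inch '[[0,-0.2,0,0,0,0,1],[0,-0.2,0,0,0,0,1],[0,-0.2,0,0,0,0,1],[0,0,0,0,0,0,1]]'
python3 -m inch '[[0,-0.1,0,0,0,0,1],[0,-0.1,0,0,0,0,1],[0,-0.1,0,0,0,0,1],[0,0,0,0,0,0,1]]'
```

```text
time_s: 23.65
tool_pos: [0.5921, 0.0064, 0.0616]
tool_rot: [[1.0, 0.023, -0.0], [0.023, -1.0, 0.0], [-0.0, -0.0, -1.0]]
contact_force: [-0.5, 0.5, 0.3]
grip_width: 0.0006
grip_force: 0.0
time_s: 24.05
tool_pos: [0.5921, 0.0092, 0.0617]
tool_rot: [[1.0, 0.023, 0.0], [0.023, -1.0, 0.0], [0.0, -0.0, -1.0]]
contact_force: [0.2, 0.6, 0.5]
grip_width: 0.0006
grip_force: 0.0
```

```bash
python3 -m inch '[[0,-0.1,0,0,0,0,1],[0,-0.1,0,0,0,0,1],[0,0,0,0,0,0,1]]'
```

```text
time_s: 24.35
tool_pos: [0.5921, 0.0113, 0.0617]
tool_rot: [[1.0, 0.023, -0.0], [0.023, -1.0, 0.0], [-0.0, -0.0, -1.0]]
contact_force: [-0.1, -0.5, 0.5]
grip_width: 0.0004
grip_force: 0.0
```

```bash
python3 -m inch '[[0,-0.1,0,0,0,0,1],[0,-0.1,0,0,0,0,1],[0,0,0,0,0,0,1]]'
python3 -m inch '[[0,-0.1,0,0,0,0,1],[0,-0.1,0,0,0,0,1],[0,0,0,0,0,0,1]]'
```

```text
time_s: 24.65
tool_pos: [0.592, 0.0133, 0.0617]
tool_rot: [[1.0, 0.023, 0.0], [0.023, -1.0, 0.0], [0.0, -0.0, -1.0]]
contact_force: [0.7, 0.1, 0.4]
grip_width: 0.0004
grip_force: 0.0
time_s: 24.95
tool_pos: [0.592, 0.0152, 0.0616]
tool_rot: [[1.0, 0.023, -0.0], [0.023, -1.0, 0.0], [-0.0, -0.0, -1.0]]
contact_force: [-0.4, 0.1, -0.1]
grip_width: 0.0005
grip_force: 0.0
```

```bash
python3 -m inch '[[0,-0.1,0,0,0,0,1],[0,0,0,0,0,0,1]]' | egrep 'pos|force'
python3 -m inch '[[0,-0.1,0,0,0,0,1],[0,0,0,0,0,0,1]]' | egrep 'pos|force'
```

```text
tool_pos: [0.592, 0.0154, 0.0617]
contact_force: [-0.1, -4.2, -1.3]
grip_force: 2.1
tool_pos: [0.5919, 0.0154, 0.0617]
contact_force: [-1.1, -7.3, 0.0]
grip_force: 3.8
```

```bash
python3 -m inch '[[0,-0.1,0,0,0,0,1],[0,0,0,0,0,0,1]]' | egrep 'pos|force'
```

```text
tool_pos: [0.592, 0.0155, 0.0618]
contact_force: [-1.0, -10.4, -0.1]
grip_force: 5.3
```

The block is seated on both fences: firm stops at 6–10 N each, with no sliding before the last push. Retracting and turning for the handle.

```bash
python3 -m inch '[[0,0.6,0,0,0,0,1],[0,0.6,-1,0,0,0,1],[0,0,-4,0,0,0,1],[0,0,-4,0,0,0,0.8],[-4,-2,-4,0,0,0,0.8]]' 8
python3 -m inch '[[-4,-2,-4,0,0,-0.149,0.75],[0,0,-4,0,0,-0.149,0.75],[0,0,-4,0,0,-0.149,0.75],[0,0,-4,0,0,-0.149,0.75],[0,0,-2,0,0,-0.149,0.75]]'
python3 -m inch '[[0,0,0,0,0,-0.149,0.6],[0,0,0,0,0,-0.149,0.6],[0,0,0,0,0,-0.149,0.6],[0,0,0,0,0,-0.149,0.6],[0,0,0,0,0,-0.149,0.6]]'
python3 -m inch '[[0,0,0,0,0,-0.081,0.6],[0,0,0,0,0,0,0.6]]'
python3 - <<'E'
from h import *
from workcell import *
c=read_camera("side");pickle.dump(c,open("d6.pkl","wb"));W=cloud(c)
im=np.ascontiguousarray(c["color"][:,:,::-1]);
cv2.imwrite("pics/s6.png",cv2.resize(im[120:310,220:350],None,fx=4,fy=3.15*1,interpolation=cv2.INTER_CUBIC) if 0 else cv2.resize(im[150:295,235:345],None,fx=4,fy=4,interpolation=cv2.INTER_CUBIC))
print(engraver(c,(225,345,190,305)))
C=c["color"].astype(int);m=np.zeros((400,640),bool);m[130:215,235:300]=1
m&=(C.min(-1)>130)&(W[...,2]>.29)&(W[...,0]>.66)&(W[...,0]<.72)&(W[...,1]<.16)
print("bar",m.sum(),np.percentile(W[m],[2,50,98],axis=0).round(4).tolist())
E
```

```text
time_s: 26.05
tool_pos: [0.5611, 0.0212, 0.1887]
tool_rot: [[1.0, 0.021, 0.005], [0.021, -1.0, 0.001], [0.005, -0.0, -1.0]]
contact_force: [-0.5, 1.2, 0.3]
grip_width: 0.0116
grip_force: 0.0
time_s: 26.55
tool_pos: [0.5254, 0.0384, 0.3642]
tool_rot: [[0.715, 0.699, 0.008], [0.699, -0.715, 0.001], [0.006, 0.005, -1.0]]
contact_force: [-0.2, -1.1, 0.5]
grip_width: 0.0238
grip_force: 0.0
time_s: 27.05
tool_pos: [0.5246, 0.0383, 0.3593]
tool_rot: [[0.051, 0.999, 0.001], [0.999, -0.051, 0.001], [0.001, 0.001, -1.0]]
contact_force: [0.2, -1.1, 0.2]
grip_width: 0.0382
grip_force: 0.0
time_s: 27.25
tool_pos: [0.5246, 0.0382, 0.3591]
tool_rot: [[-0.023, 1.0, 0.001], [1.0, 0.023, 0.001], [0.001, 0.001, -1.0]]
contact_force: [-0.4, 0.6, -0.4]
grip_width: 0.0381
grip_force: 0.0
(array([0.58538935, 0.06230018, 0.01466158]), np.float64(0.003522746663891032), 669)
bar 140 [[0.6839, 0.0111, 0.2946], [0.6892, 0.0848, 0.3184], [0.6964, 0.1286, 0.3233]]
```

View pics/s6.png

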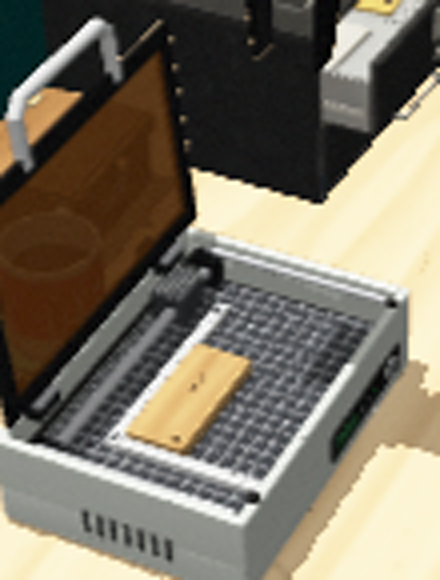

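The oak sits snug in the corner: its rear side runs along the rear fence and its left end along the left fence near (128,432)–(185,450). The handle bar lies near (60,60). Next I go over the bar and grip it.

```bash
python3 -m inch '[[0.6,4,0,0,0,0,0.6],[0.6,4,0,0,0,0,0.6],[0.6,4,0,0,0,0,0.6],[0.5,3.2,0,0,0,0,0.6],[0,1.5,0,0,0,0,0.6]]'
python3 -m inch '[[0,0,0,0,0,0,0.6],[0,0,1,0,0,0,0.6],[0,0,1,0,0,0,0.6],[0,0,1,0,0,0,0.6],[0,0,1,0,0,0,0.6]]'
```

```text
time_s: 27.8
tool_pos: [0.6931, 0.0655, 0.3572]
tool_rot: [[-0.022, 1.0, -0.001], [1.0, 0.022, 0.001], [0.001, -0.001, -1.0]]
contact_force: [0.5, -0.1, -0.8]
grip_width: 0.0379
grip_force: 0.0
time_s: 28.3
tool_pos: [0.6904, 0.0647, 0.3173]
tool_rot: [[-0.023, 1.0, -0.001], [1.0, 0.023, 0.0], [0.0, -0.001, -1.0]]
contact_force: [-0.5, -0.4, -0.2]
grip_width: 0.0375
grip_force: 0.0
```

```bash
python3 -m inch '[[0,0,0.8,0,0,0,0.6],[0,0,0.4,0,0,0,0.6],[0,0,0,0,0,0,0.7],[0,0,0,0,0,0,0.8],[0,0,0,0,0,0,0.9]]' 8
python3 -m inch '[[0,0,0,0,0,0,1],[0,0,0,0,0,0,1],[0,0,0,0,0,0,1]]'
```

```text
time_s: 28.8
tool_pos: [0.6915, 0.0648, 0.3072]
tool_rot: [[-0.023, 1.0, 0.001], [1.0, 0.023, 0.0], [0.0, 0.001, -1.0]]
contact_force: [1.0, 0.4, 1.2]
grip_width: 0.0191
grip_force: 0.0
time_s: 29.1
tool_pos: [0.6917, 0.0648, 0.3072]
tool_rot: [[-0.023, 1.0, 0.002], [1.0, 0.023, 0.0], [0.0, 0.002, -1.0]]
contact_force: [1.3, -0.3, 2.3]
grip_width: 0.0115
grip_force: 8.0
```

```bash
python3 - <<'E'
import numpy as np
th=np.r_[1.66,np.arange(1.62,.1,-.04),.08,.06,.04,.03,.02,.01,0]
p=22.5*np.c_[-np.cos(th),-np.sin(th)];p=np.round(p-p[0],1)
d=np.diff(p,axis=0).round(1)
for i in range(0,len(d),5): print(th[i+1:i+6].round(2)[-1],"; ".join(f"{a:g},{b:g}" for a,b in d[i:i+5]),p[min(i+5,len(p)-1)])
E
python3 -m inch '[[0,-0.3,0,0,0,0,1],[0,-0.6,0,0,0,0,1],[0,-0.9,-0.1,0,0,0,1],[0,-0.9,0,0,0,0,1]]'
```

```text
1.46 -0.9,-0.1; -0.9,0; -0.9,0; -0.9,0.1; -0.9,0 [-4.5  0. ]
1.26 -0.9,0.2; -0.9,0.1; -0.9,0.2; -0.8,0.2; -0.9,0.3 [-8.9  1. ]
1.06 -0.8,0.3; -0.9,0.3; -0.8,0.4; -0.8,0.4; -0.8,0.4 [-13.    2.8]
0.86 -0.8,0.4; -0.7,0.5; -0.8,0.5; -0.7,0.6; -0.7,0.6 [-16.7   5.4]
0.66 -0.7,0.6; -0.6,0.6; -0.6,0.6; -0.6,0.7; -0.6,0.7 [-19.8   8.6]
0.46 -0.5,0.7; -0.5,0.8; -0.5,0.7; -0.5,0.8; -0.4,0.8 [-22.2  12.4]
0.26 -0.3,0.8; -0.4,0.9; -0.3,0.8; -0.3,0.9; -0.2,0.8 [-23.7  16.6]
0.06 -0.3,0.9; -0.1,0.9; -0.2,0.9; -0.1,1.3; -0.1,0.5 [-24.5  21.1]
0.0 0,0.4; 0,0.2; 0,0.3; 0,0.2; 0,0.2 [-24.5  22.4]
time_s: 29.5
tool_pos: [0.6633, 0.0642, 0.3072]
tool_rot: [[-0.023, 1.0, -0.0], [1.0, 0.023, 0.0], [0.0, -0.0, -1.0]]
contact_force: [1.4, 1.2, 1.1]
grip_width: 0.0117
grip_force: 8.0
```

```bash
python3 -m inch '[[0,-0.9,0.1,0,0,0,1],[0,-0.9,0,0,0,0,1],[0,-0.9,0.2,0,0,0,1],[0,-0.9,0.1,0,0,0,1]]'
python3 -m inch '[[0,-0.9,0.2,0,0,0,1],[0,-0.8,0.2,0,0,0,1],[0,-0.9,0.3,0,0,0,1],[0,-0.8,0.3,0,0,0,1],[0,-0.9,0.3,0,0,0,1]]'
```

```text
time_s: 29.9
tool_pos: [0.6271, 0.0634, 0.3027]
tool_rot: [[-0.023, 1.0, -0.001], [1.0, 0.023, 0.0], [0.0, -0.001, -1.0]]
contact_force: [1.2, 2.0, -0.4]
grip_width: 0.0119
grip_force: 8.0
time_s: 30.4
tool_pos: [0.5845, 0.0625, 0.2896]
tool_rot: [[-0.023, 1.0, -0.0], [1.0, 0.023, 0.0], [0.0, -0.0, -1.0]]
contact_force: [0.5, 2.6, -2.1]
grip_width: 0.0114
grip_force: 8.0
```

```bash
python3 -m inch '[[0,-0.8,0.4,0,0,0,1],[0,-0.8,0.4,0,0,0,1],[0,-0.8,0.4,0,0,0,1]]' 10
python3 -m inch '[[0,-0.8,0.4,0,0,0,1],[0,-0.7,0.5,0,0,0,1],[0,-0.8,0.5,0,0,0,1],[0,-0.7,0.6,0,0,0,1],[0,-0.7,0.6,0,0,0,1]]'
```

```text
time_s: 30.7
tool_pos: [0.5606, 0.0619, 0.2778]
tool_rot: [[-0.023, 1.0, -0.0], [1.0, 0.023, 0.0], [0.0, -0.0, -1.0]]
contact_force: [0.7, 2.7, -1.1]
grip_width: 0.0114
grip_force: 10.0
time_s: 31.2
tool_pos: [0.5235, 0.0609, 0.2521]
tool_rot: [[-0.023, 1.0, -0.0], [1.0, 0.023, 0.0], [0.0, -0.0, -1.0]]
contact_force: [-0.5, 2.7, 1.0]
grip_width: 0.0118
grip_force: 10.0
```

```bash
python3 -m inch '[[0,-0.7,0.6,0,0,0,1],[0,-0.6,0.6,0,0,0,1],[0,-0.6,0.6,0,0,0,1],[0,-0.6,0.7,0,0,0,1],[0,-0.6,0.7,0,0,0,1]]'
python3 -m inch '[[0,-0.5,0.7,0,0,0,1],[0,-0.5,0.8,0,0,0,1],[0,-0.5,0.7,0,0,0,1],[0,-0.5,0.8,0,0,0,1],[0,-0.4,0.8,0,0,0,1]]'
```

```text
time_s: 31.7
tool_pos: [0.4929, 0.0601, 0.2197]
tool_rot: [[-0.023, 1.0, 0.0], [1.0, 0.023, -0.0], [-0.0, 0.0, -1.0]]
contact_force: [2.1, 3.0, -2.3]
grip_width: 0.0116
grip_force: 10.0
time_s: 32.2
tool_pos: [0.4695, 0.0596, 0.1817]
tool_rot: [[-0.023, 1.0, 0.002], [1.0, 0.023, -0.0], [-0.0, 0.002, -1.0]]
contact_force: [5.0, 3.1, -2.6]
grip_width: 0.0116
grip_force: 10.0
```

```bash
python3 -m inch '[[0,-0.2,0.8,0,0,0,1],[0,-0.3,0.9,0,0,0,1],[0,-0.3,0.8,0,0,0,1],[0,-0.3,0.9,0,0,0,1],[0,-0.2,0.8,0,0,0,1]]'
python3 -m inch '[[0,-0.2,0.8,0,0,0,1],[0,-0.1,0.7,0,0,0,1],[0,-0.1,0.6,0,0,0,1],[0,-0.1,0.5,0,0,0,1]]'
```

```text
time_s: 32.7
tool_pos: [0.4547, 0.0593, 0.1389]
tool_rot: [[-0.023, 1.0, -0.004], [1.0, 0.023, -0.0], [-0.0, -0.004, -1.0]]
contact_force: [-4.6, 1.2, 0.8]
grip_width: 0.0118
grip_force: 10.0
time_s: 33.1
tool_pos: [0.4498, 0.0592, 0.1128]
tool_rot: [[-0.023, 1.0, -0.004], [1.0, 0.023, -0.0], [-0.0, -0.004, -1.0]]
contact_force: [-4.6, 2.4, 0.2]
grip_width: 0.0117
grip_force: 10.0
```

```bash
python3 -m inch '[[0,-0.1,0.5,0,0,0,1],[0,-0.1,0.5,0,0,0,1],[0,-0.1,0.5,0,0,0,1],[0,0,0.4,0,0,0,1],[0,0,0.3,0,0,0,1]]'
python3 -m inch '[[0,0,0.3,0,0,0,1],[0,0,0.2,0,0,0,1],[0,0,0.2,0,0,0,1],[0,0,0,0,0,0,1]]'
```

```text
time_s: 33.6
tool_pos: [0.4481, 0.0591, 0.0919]
tool_rot: [[-0.023, 1.0, -0.001], [1.0, 0.023, -0.0], [-0.0, -0.001, -1.0]]
contact_force: [-4.1, 1.6, -0.6]
grip_width: 0.0115
grip_force: 10.0
time_s: 34.0
tool_pos: [0.4479, 0.0591, 0.0847]
tool_rot: [[-0.023, 1.0, -0.001], [1.0, 0.023, -0.0], [-0.0, -0.001, -1.0]]
contact_force: [-3.9, 2.2, -3.4]
grip_width: 0.0116
grip_force: 10.0
```

Vertical force is small so far. Lowering in 1 mm steps until the stop is felt.

```bash
for i in 1; do python3 -m inch '[[0,0,0.1,0,0,0,1],[0,0,0.1,0,0,0,1],[0,0,0,0,0,0,1]]' | egrep 'pos|contact'; done
python3 -m inch '[[0,0,0.1,0,0,0,1],[0,0,0,0,0,0,1]]' | egrep 'pos|contact'
python3 - <<'E'
from h import *
from workcell import *
c=read_camera("side");pickle.dump(c,open("d7.pkl","wb"));W=cloud(c)
m=np.isfinite(W[...,2])&(W[...,0]>.5)&(W[...,0]<.67)&(W[...,1]>.1)&(W[...,1]<.19)&(W[...,2]>.06)&(W[...,2]<.15)
P=W[m];A=np.c_[P[:,:2],np.ones(len(P))];k=np.linalg.lstsq(A,P[:,2],rcond=None)[0];print(len(P),k,np.percentile(P[:,2],[5,50,95]))
E
```

```text
tool_pos: [0.4479, 0.0591, 0.0831]
contact_force: [-4.4, 0.9, -2.0]
tool_pos: [0.4479, 0.0592, 0.0827]
contact_force: [-7.8, 1.0, 2.8]
1287 [0.0040647  0.00460283 0.09054316] [0.09010036 0.09361402 0.09704152]
```

```bash
python3 -m inch '[[0,0,0.1,0,0,0,1],[0,0,0,0,0,0,1]]' | egrep 'pos|contact'
python3 -m inch '[[0,0,0.1,0,0,0,1],[0,0,0,0,0,0,1]]' | egrep 'pos|contact'
```

```text
tool_pos: [0.4479, 0.0592, 0.0826]
contact_force: [-9.1, 0.9, 7.5]
tool_pos: [0.448, 0.0592, 0.0825]
contact_force: [-12.8, -0.0, 12.6]
```

The guard is firmly on its stop. Relaxing, releasing and lifting clear.

```bash
python3 -m inch '[[0,0,-0.2,0,0,0,1],[0,0,0,0,0,0,0.8],[0,0,0,0,0,0,0.68],[0,0,0,0,0,0,0.68],[0,0,0,0,0,0,0.68]]'
python3 -m inch '[[0,0,-0.5,0,0,0,0.68],[0,0,-1,0,0,0,0.68],[0,0,-2,0,0,0,0.68],[0,0,-4,0,0,0,0.68],[0,0,-4,0,0,0,0.68]]'
python3 -m inch '[[0,-3,-3,0,0,0,0.68],[0,-3,0,0,0,0,0.68],[0,0,0,0,0,0,0.68]]'
python3 - <<'E'
from h import *
from workcell import *
c=read_camera("side");W=cloud(c)
m=np.isfinite(W[...,2])&(W[...,0]>.5)&(W[...,0]<.67)&(W[...,1]>.1)&(W[...,1]<.19)&(W[...,2]>.06)&(W[...,2]<.15)
P=W[m];A=np.c_[P[:,:2],np.ones(len(P))];k=np.linalg.lstsq(A,P[:,2],rcond=None)[0];print(len(P),k)
im=c["color"][130:310,190:430,::-1];cv2.imwrite("pics/s8.png",cv2.resize(im,None,fx=3.3,fy=3.3,interpolation=cv2.INTER_CUBIC))
E
```

```text
time_s: 35.45
tool_pos: [0.4492, 0.0591, 0.083]
tool_rot: [[-0.023, 1.0, 0.002], [1.0, 0.023, -0.0], [-0.0, 0.002, -1.0]]
contact_force: [-0.2, 0.1, 0.7]
grip_width: 0.0297
grip_force: 0.0
time_s: 35.95
tool_pos: [0.4478, 0.0592, 0.1988]
tool_rot: [[-0.023, 1.0, -0.001], [1.0, 0.023, -0.0], [-0.0, -0.001, -1.0]]
contact_force: [0.6, -0.8, -0.6]
grip_width: 0.0306
grip_force: 0.0
time_s: 36.25
tool_pos: [0.3874, 0.0579, 0.2297]
tool_rot: [[-0.023, 1.0, 0.005], [1.0, 0.023, 0.0], [-0.0, 0.005, -1.0]]
contact_force: [-0.2, 0.6, 0.1]
grip_width: 0.0302
grip_force: 0.0
1276 [0.00312447 0.00016372 0.09169392]
```

View pics/s8.png

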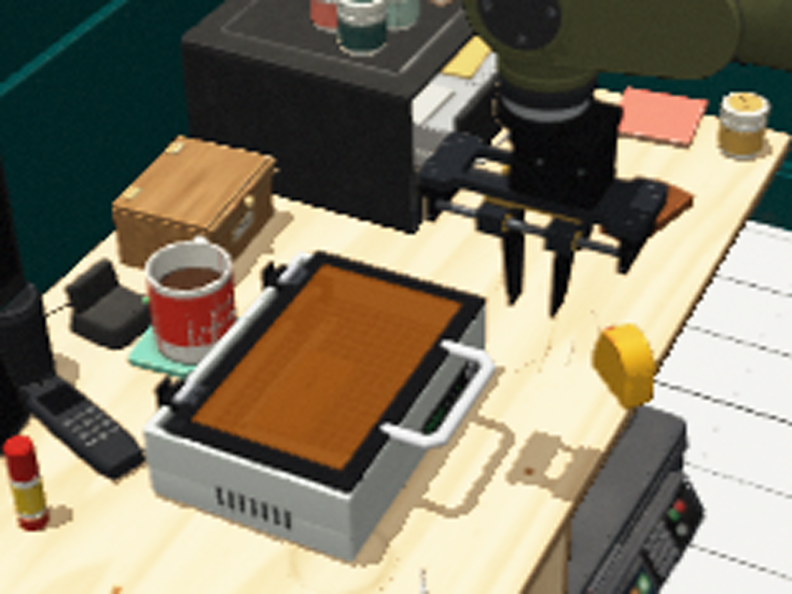

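The guard lies flat and shut (pane around (330,360), handle at (450,395)). The robot touches nothing, and the mug, tape measure, walnut and tile are where they were.

```bash
python3 -c "from workcell import *; print(close_job())"
```

```text
the job is handed in; nothing more can be done
None
```

The job is handed in: I swung the guard back to its rear stop, seated the oak sample flat against the rear and left fences, then lowered the guard by its handle until shut; nothing else was touched, and it took about 36 s of robot time.

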